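Wind the gilding stand and hold its brake out

ROBOT

A 6-joint arm with a two-finger parallel gripper is mounted at the origin on the work surface. World frame = base frame: x ahead of the robot, y to its left, z up, the work surface at z = 0. Lengths are in m, angles in degrees, forces in N, time in s.
With the tool pointing down it reaches from about 0.4 to 0.825 m from the base axis. Payload 7 kg.
Tool frame: the origin (TCP) lies at the centre of the arm's flange, where the gripper is bolted on; the fingertips stand 178 mm ahead of it and the grasp point (between the pads) lies 159 mm ahead of it; z points along the fingers, y is the line along which they close (so a half turn about z gives the same grasp; the last joint's range is limited). The gripper opens to 88 mm and grips with 3 to 60 N. Pads are 19 mm wide; open, the fingers measure 130 mm over their backs; the gripper's body (78 mm by 193 mm) begins 47 mm behind the grasp point.
Start: joints at [-50.701, 20.546, 0.682, 0, -70.136, -16.507], TCP at [0.261, -0.622, 0.405] pointing down, gripper open.
Joint ranges: [-176.03, 176.03], [-82.01, 121.73], [-58.28, 71.71], [-173.87, 95.51], [-174.79, -0.11], [-173.66, 173.66]. Speed limits (degrees/s): [136.94, 136.94, 172.46, 180, 180, 180].

INTERFACE

Orientations are given as [roll, pitch, yaw] about the fixed x, y, z axes, in that order (R = Rz(yaw) Ry(pitch) Rx(roll)).
In Python, from plant import telemetry, snapshot, workorder, nets gives the robot as it stands.
- The arm moves only by the shell command python3 -m creep 'ROWS'. ROWS is JSON, a list that holds one entry, the list of rows, each a list of 5 numbers: the shift along the tool's x, y, z normalised to -1 to 1, where 1 is 0.2 m, then the turn about the tool's z normalised to -1 to 1, where 1 is pi/2 rad, then the opening, from 0 (shut) to 1 (fully open). In form: [[[x, y, z, spin, hand], ...]]. A call has 1 to 8 rows; each row shifts and turns the commanded pose from where the row before left it, along the tool's axes as they then stand; what a row does not reach is not made up. A row lasts 1/12 s, in which the tool goes at most 41.7 mm and 7.16 degrees, less where a joint would pass 70% of its speed; a pose out of reach is approached as far as the arm can. A call with a number of a shift or a turn outside -1 to 1 is refused whole. A call with a gripper value outside its range is refused whole. The fingers move at their own pace and stop on an object; the grip force is fixed at half the most. Time passes only in rows, so rows that do not move let the fingers close. It gives the time, the measured TCP pose, the force, the opening and the grip force at its end, in the units of the state.
- telemetry.get_obs(): the state, without advancing time (a new reading comes with each control period).
- snapshot(name): name is "scene" or "top" or "wrist"; returns a dict with "frame" (480x640x3 uint8, red, green, blue), "fx", "fy", "cx", "cy" (pixels), "k1" (the pictures are not rectified: a ray, as slopes to the right and down, at radius r is drawn at 1 + k1 r^2 times it, then the intrinsics apply), "rvec" (rotation vector, rad) and "tvec" (3), from world to camera coordinates, as OpenCV has them; the wrist camera has in their place "mount" (4x4, takes a point from camera to tool coordinates, whose origin is the TCP and whose axes are the flange's). Camera axes: x right, y down, z forward; pixel columns grow to the right and rows downward; lengths in m; the calibration is good to about 2 mm. A picture is of the moment at which its call begins: read the wrist's pose just before it. There is no depth.
- workorder.close_job(): hands the job in; it is judged then, once.
Trained networks look in a picture, given as the dict that the camera call returned (one of the last four; its "shot" number tells which), for a name from the list of things; names that differ only in an ending like _2 or _b are one class to them, and where a whole thing is asked for, a point or a joint stands for the part that bears it (a point fixed in the world has none). Each returns a list of dicts, best first, with "confidence" (0 to 1); they miss things now and then, are a little off and sometimes report something else, mostly with a low value. They report only what shows in the picture. A call takes as long as a camera call.
- nets.find_in(picture, query): "uv" ([column, row] in pixels, amid what is visible of it).
- nets.masks_of(picture, query): "region" (480x640 bool, what is visible of it) and "uv" ([column, row] in pixels, amid what is visible of it).
- nets.landmark_of(picture, query): "uv" ([column, row] in pixels: a listed point, or the origin of a listed thing).
The state is a dict: "clock": time; "joint_pos": joint angles; "qvel": joint speeds; "tau": joint torques, N m; "tool_pos": TCP position; "orientation": TCP orientation; "force": force on the tool from outside, world axes, zero at the start; "moment": the same for the moment, N m; "opening": finger opening in m; "gripper_force": force on a finger pad.
Only numpy, scipy, OpenCV 4.12 (cv2) and the standard library are available. Lean on these libraries where they do the work, as an engineer would, in place of code of your own. Each camera call takes 0.05 s, during which the arm holds its last target. There are 200 camera calls.

TASK

Wind the clockwork gilding stand by turning its winged key clockwise, in several part turns, until it is fully wound at its stop. Then pull the sprung brake slide out until its upright grip bar stands in line with the two fins of the mark, so that the turntable runs, and finish while still holding it there: do not let go. Do not touch the freshly gilded ball or its turntable, and leave everything else on the bench where it is.

Things in the scene. Friction and masses are not known exactly. Their poses are not given: they have to be found in the camera images.
- stand: Gilding stand, fixed: grey deck 190 (x) by 375 mm (y), top 50 mm above the bench; in a row along its y axis the key (y=+200 mm), turntable with finial (0) and brake slide (-185). Two guide cheeks, 72 mm high, hold the slide's rod at y=-88 to -112. Below the grip bar a flat tongue, 12 mm high. Origin on the bench under the turntable's axis; y points towards the key.
- key (a joint): How far the key is wound, rad: grows turning clockwise seen from above; hard stop at 3.6 = fully wound (above 3.4 accepted). Starts at 0.6 to 1.2, so 2.4 to 3.0 rad (under half a turn) remain. Takes up to 0.18 N m and stays where it is left (a clutch keeps it from springing back). At the stop the blade lies along the stand's y axis.
- key_grip (a point): Winged key on the deck: flat upright steel blade 38 mm long, 8 mm thick, 28 mm tall, turning about the vertical. This point is the blade's middle, on the axis, 100 mm above the bench; x runs along the blade, z up. Below the blade a 14 mm stem and a boss, top 62 mm above the bench.
- slide: Brake slide. Grip: upright dark bar, 12 mm thick along the pull, 44 mm wide, 49 to 113 mm above the bench. Origin in the bar's middle, 95 mm above the bench; axes as the stand's. Pulls straight to the stand's -y, travel 60 mm. Spring draws it home: 4 N + 120 N/m, 8 to 10 N at the mark. A 10 mm rod, top 67 mm above the bench, runs from bar to turntable; 10 mm out, its pin frees the turntable.
- mark: The mark: steel saddle on the tongue below the grip bar, with an upright fin (5 mm along the pull, top 60 mm above the bench) 43 mm to each side of the slide's line. Origin midway between the fins, 12.5 mm above the bench; axes as the stand's. Stands 29 to 49 mm out (-y) from the bar's home. The bar is at the mark when its middle plane and the fins' have the same y in the stand's frame.
- turntable: Steel turntable (radius 70 mm, teeth to 81 mm, underside 56 mm above the bench) carrying a copper-footed ball finial (ball radius 48 mm, top 234 mm above the bench), freshly gilded: not to be touched. Origin on its axis at the underside. Its clockwork always has some tension left: it turns at about 0.5 rad/s whenever the brake slide is out, and is blocked when the slide is home.
- size_jar: Bystander: closed jar, 54 mm across, 65 mm tall. Origin at the underside's centre.
- gilder_brush: Bystander: brush 170 mm long, lying along its x axis.
- burnisher: Bystander: burnisher 185 mm long, lying along its x axis.
- cushion: Bystander: gilder's cushion, a padded board 120 by 170 mm, 31 mm high, with a leaf book on it.
- bare_foot: Bystander: bare copper finial foot, 84 mm across, 70 mm tall.
- leaf_cup: Bystander: small white bowl, 64 mm across, 60 mm tall.
- pumice: Bystander: pale pumice block 50 by 32 by 22 mm.

How it is judged:
By the outcome, as a careful person would: the job done as asked, in the order asked, and still so for the second after the job is handed in, while the arm keeps its last pose, push and grip.
It also fails if it takes over 72 s, if anything falls off the work surface, if the arm or the gripper's body presses on something with over 40 N, if the wrist force passes 120 N, or if a joint passes its speed limit or range.

## Working session

There is one attempt and no reset: what is moved stays moved. The work goes in short steps, Python scripts to look and compute and a shell command to move; the robot and the scene stay as the last step left them, time stands still between calls to the robot, and variables do not carry over. Pictures are saved under pics/ and viewed, at most 10 in all, crops included, and the job is handed in when it is done.

```bash
ls; mkdir -p pics; cat > h.py <<'E'
import numpy as np, cv2, json
from plant import telemetry, snapshot, workorder, nets
from scipy.spatial.transform import Rotation as Ro
def cam(p):
    if 'rvec' in p:
        R=cv2.Rodrigues(np.array(p['rvec'],float))[0]; t=np.array(p['tvec'],float).ravel()
        return R.T, -R.T@t   # cam->world
    o=p['_obs']; M=np.array(p['mount']); Rt=Ro.from_euler('xyz',o['orientation'],degrees=True).as_matrix()
    return Rt@M[:3,:3], Rt@M[:3,3]+np.array(o['tool_pos'])
def snap(n):
    o=telemetry.get_obs(); p=snapshot(n); p['_obs']=o; return p
def K(p): return np.array([[p['fx'],0,p['cx']],[0,p['fy'],p['cy']],[0,0,1.]])
def ray(p,uv):
    # r in distorted def: draw = (1+k1 r^2)*slope
    s=cv2.undistortPoints(np.array([[uv]],float),K(p),np.array([p['k1'],0,0,0.]))[0,0]
    R,c=cam(p); return c, R@np.array([s[0],s[1],1])
def onz(p,uv,z):
    c,d=ray(p,uv); return c+d*(z-c[2])/d[2]
def proj(p,X):
    R,c=cam(p); 
    return cv2.projectPoints(np.atleast_2d(np.array(X,float)-c)@R,np.zeros(3),np.zeros(3),K(p),np.array([p['k1'],0,0,0.]))[0][:,0]
def tri(rs):
    A=np.zeros((3,3));b=np.zeros(3)
    for c,d in rs:
        d=d/np.linalg.norm(d);P=np.eye(3)-np.outer(d,d);A+=P;b+=P@c
    return np.linalg.solve(A,b)
def save(p,f): cv2.imwrite('pics/'+f,p['frame'][:,:,::-1])
E
python3 - <<'E'
from h import *
print(telemetry.get_obs())
ps={n:snap(n) for n in ('scene','top','wrist')}
for n,p in ps.items(): save(p,n+'0.png')
cv2.imwrite('pics/both.png',np.vstack([cv2.resize(ps[n]['frame'],(400,300)) for n in ('scene','wrist')])[:,:,::-1])
for q in ['stand','key','key_grip','slide','mark','turntable','size_jar','gilder_brush','burnisher','cushion','bare_foot','leaf_cup','pumice']:
    for n,p in ps.items():
        r=nets.landmark_of(p,q)[:2]
        print(q,n,[(np.round(a['uv'],1).tolist(),round(a['confidence'],2)) for a in r])
E
```

```text
pics
{'clock': 0.0, 'joint_pos': array([-5.07023239e+01,  2.05895914e+01,  6.33270774e-01, -2.04465308e-02,
       -7.01356623e+01, -1.65068847e+01]), 'qvel': array([ 0.10307232,  0.03847022,  0.11188767,  0.08228982,  0.03138629,
       -0.0060149 ]), 'tau': array([ 1.50246509e-03, -5.82718742e+01,  2.93056619e+01,  6.99717075e+00,
        6.89963999e-03, -1.65563106e-04]), 'tool_pos': array([ 0.26139115, -0.62211242,  0.40373841]), 'orientation': array([ 1.79906346e+02, -7.70877454e-03, -1.57216165e+02]), 'force': array([-0.10807156, -0.18844962, -0.09011227]), 'moment': array([0.00713728, 0.0158849 , 0.02392022]), 'gripper_force': 0.0, 'opening': 0.08721123844950358}
stand scene [([260.1, 288.4], 0.94)]
stand top [([379.9, 257.1], 0.7)]
stand wrist []Traceback (most recent call last):
  File "<stdin>", line 8, in <module>
ValueError: it knows: bare_foot, burnisher, cushion, gilder_brush, key_grip, leaf_cup, mark, pumice, size_jar, slide, stand, turntable
```

```bash
python3 - <<'E'
from h import *
ps={n:snap(n) for n in ('scene','top')}
for q in ['stand','key_grip','slide','mark','turntable','size_jar','gilder_brush','burnisher','cushion','bare_foot','leaf_cup','pumice']:
    rs=[]
    for n,p in ps.items():
        r=nets.landmark_of(p,q)[:1]
        for a in r: rs.append(ray(p,a['uv']));print(q,n,np.round(a['uv'],1).tolist(),round(a['confidence'],2))
    if len(rs)==2: print('   tri',tri(rs).round(4))
for n,p in ps.items(): print(n,cam(p)[1].round(3))
E
```

```text
stand scene [262.5, 291.0] 0.76
stand top [383.7, 259.0] 0.77
   tri [ 0.5292 -0.0383 -0.0076]
key_grip scene [365.4, 226.6] 0.77
key_grip top [277.9, 348.0] 0.63
   tri [ 0.3615  0.1772 -0.0091]
slide scene [155.9, 273.8] 0.83
slide top [486.8, 234.1] 0.58
   tri [ 0.5628 -0.2111  0.0928]
mark scene [144.6, 308.2] 0.84
mark top [495.7, 237.4] 0.94
   tri [ 0.5704 -0.2483  0.0211]
turntable scene [260.5, 267.8] 0.69
turntable top [378.3, 250.6] 0.95
   tri [ 0.5351 -0.0292  0.0561]
size_jar scene [178.2, 261.5] 0.96
size_jar top [464.9, 316.9] 0.94
   tri [ 0.4223 -0.1983 -0.0043]
gilder_brush scene [427.2, 253.4] 0.45
gilder_brush top [382.4, 334.3] 0.87
   tri [0.4672 0.1227 0.0743]
burnisher scene [341.7, 220.0] 0.55
burnisher top [278.6, 351.1] 0.67
   tri [0.3521 0.1504 0.0068]
cushion scene [376.1, 342.6] 0.89
cushion top [282.7, 168.4] 0.9
   tri [0.6983 0.151  0.0082]
bare_foot scene [233.8, 363.4] 0.72
leaf_cup scene [167.7, 375.3] 0.97
leaf_cup top [464.2, 171.0] 0.85
   tri [ 0.706  -0.1996 -0.003 ]
pumice scene [427.5, 253.9] 0.75
pumice top [207.1, 277.7] 0.83
   tri [0.4857 0.2973 0.0012]
scene [ 1.218 -0.014  0.667]
top [0.387 0.066 1.015]
```

View pics/top0.png

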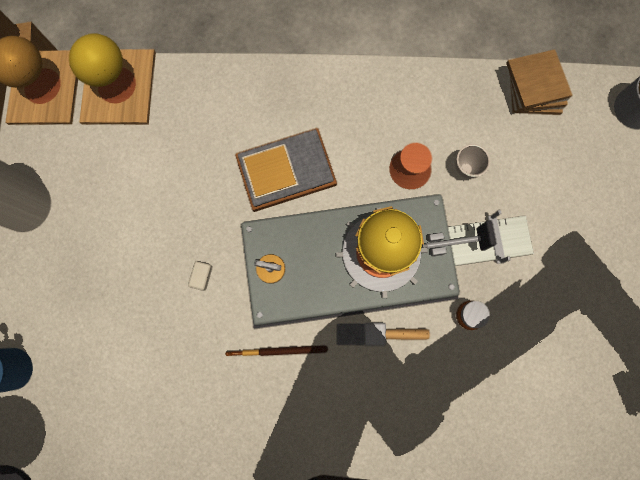

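View pics/scene0.png

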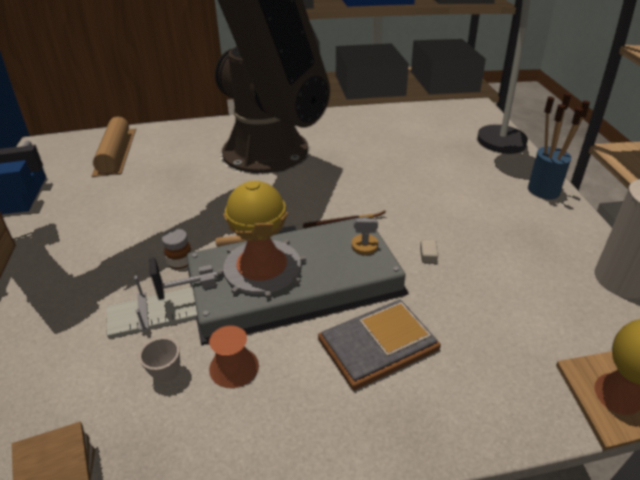

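The top view shows the deck corners at (243,222), (441,195), (458,297) and (254,327), the key at about (268,267), the grip bar at about (488,233) and the mark fins near (496,215) and (502,255). Next I'll fit the stand pose.

```bash
cat > fit.py <<'E'
from h import *
from scipy.optimize import least_squares
T=snap('top');S=snap('scene')
def S2W(q,P): 
    c,s=np.cos(q[2]),np.sin(q[2]);P=np.atleast_2d(P).astype(float)
    return np.c_[q[0]+c*P[:,0]-s*P[:,1],q[1]+s*P[:,0]+c*P[:,1],P[:,2]]
if __name__=='__main__':
    obs=[(T,(268,266),lambda q:[0,.2,.1]),(S,(366,227),lambda q:[0,.2,.1]),
     (T,(392,235),lambda q:[0,0,.234]),(S,(253,184),lambda q:[0,0,.234]),
     (T,(486.8,234.1),lambda q:[0,-.185,.095]),(S,(155.9,273.8),lambda q:[0,-.185,.095])]
    for uv,(a,b) in zip([(243,222),(441,195),(458,297),(254,327)],[(1,1),(1,-1),(-1,-1),(-1,1)]):
        obs.append((T,uv,lambda q,a=a,b=b:[.095*a,q[3]+.1875*b,.05]))
    f=lambda q:np.concatenate([proj(p,S2W(q,P(q)))[0]-uv for p,uv,P in obs])
    r=least_squares(f,[.535,-.03,.15,0],loss='soft_l1',f_scale=2)
    q=r.x;print(q.round(4),np.degrees(q[2]));print(f(q).reshape(-1,2).round(1))
    print('key',S2W(q,[0,.2,.1]),'slide',S2W(q,[0,-.185,.095]))
    np.save('q.npy',q)
    a=cv2.resize(T['frame'][235:300,235:310],(600,520),interpolation=cv2.INTER_CUBIC)
    cv2.imwrite('pics/keytop.png',a[:,:,::-1])
    w=snap('wrist');print(np.round(w['mount'],3))
E
python3 fit.py
```

```text
[ 0.5306 -0.0292  0.1677  0.0569] 9.605862990273431
[[-0.7  0.3]
 [ 0.3 -1.8]
 [ 0.8  0.6]
 [ 0.1 -0.7]
 [ 0.9  0.5]
 [-0.2 -1.4]
 [-3.4 -0.1]
 [ 0.9 -2. ]
 [ 2.9 -1.7]
 [-1.6 -0.9]]
key [[0.49720736 0.16803876 0.1       ]] slide [[ 0.56145217 -0.21156314  0.095     ]]
[[-0.001 -0.97  -0.245  0.066]
 [ 1.    -0.001  0.     0.   ]
 [-0.    -0.245  0.97   0.019]
 [ 0.     0.     0.     1.   ]]
```

View pics/keytop.png

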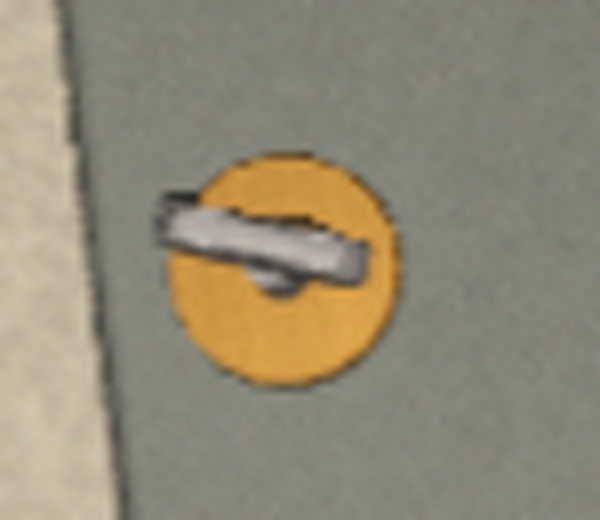

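```bash

python3 -m creep '[[[0,0,-0.19,0,1],[0,0,-0.19,0,1],[-0.05,0.07,0,0,1],[-0.109,0.133,0,0,1],[-0.109,0.133,0,0,1],[-0.109,0.133,0,0,1],[-0.109,0.133,0,0,1],[-0.109,0.133,0,0,1]]]' | tail -c 400
python3 -m creep '[[[-0.109,0.133,0,0,1],[-0.109,0.133,0,0,1],[-0.109,0.133,0,0,1],[-0.109,0.133,0,0,1],[-0.109,0.133,0,0,1],[-0.109,0.133,0,0,1],[-0.109,0.133,0,0,1],[-0.109,0.133,0,0,1]]]' >/dev/null
python3 -m creep '[[[-0.109,0.133,0,0,1],[-0.109,0.133,0,0,1],[-0.109,0.133,0,0,1],[-0.109,0.133,0,0,1],[-0.109,0.133,0,0,1],[-0.109,0.133,0,0,1],[-0.109,0.133,0,0,1],[-0.109,0.133,0,0,1]]]' >/dev/null
python3 -m creep '[[[-0.109,0.133,0,0,1],[-0.109,0.133,0,0,1],[-0.06,0.065,0,0,1],[0,0,0.15,0,1],[0,0,0.15,0,1],[0,0,0.15,0,1],[0,0,0,0,1],[0,0,0,0,1]]]'
python3 -m creep '[[[0,0,0,-0.079,1],[0,0,0,-0.079,1],[0,0,0,-0.079,1],[0,0,0,-0.079,1],[0,0,0,-0.079,1],[0,0,0,-0.079,1],[0,0,0,-0.079,1],[0,0,0,-0.079,1]]]'
python3 - <<'E'
from h import *
o=telemetry.get_obs();print({k:np.round(v,3) for k,v in o.items()})
w=snap('wrist');save(w,'wrist1.png');print(nets.landmark_of(w,'key_grip'))
m=nets.masks_of(w,'key_grip')
print([(a['uv'],a['confidence'],a['region'].sum()) for a in m])
for a in nets.landmark_of(w,'key_grip')[:1]: print(onz(w,a['uv'],.1))
E
```

```text
clock: 2.42
tool_pos: [0.3142, -0.4392, 0.4807]
orientation: [-180.0, 0.0, -157.2]
force: [1.5, 0.1, 0.5]
opening: 0.0874
gripper_force: 0.0
clock: 4.42
tool_pos: [0.4965, 0.1691, 0.3902]
orientation: [-179.9, -0.2, -157.2]
force: [0.2, -0.2, 1.6]
opening: 0.0875
gripper_force: 0.0
clock: 5.08
tool_pos: [0.4973, 0.1695, 0.3938]
orientation: [-179.8, 0.1, -100.0]
force: [-0.2, 0.3, 0.0]
opening: 0.0875
gripper_force: 0.0
{'clock': np.float64(5.083), 'joint_pos': array([ 4.0255e+01,  6.7900e+00, -1.9125e+01,  5.8000e-02, -6.3850e+01,
       -5.0251e+01]), 'qvel': array([ 3.2000e-02, -1.8000e-02,  5.0000e-03,  8.6000e-02,  9.6000e-02,
        8.4726e+01]), 'tau': array([ 1.2000e-02, -3.7752e+01,  2.8018e+01,  6.6890e+00, -2.1000e-02,
       -2.4610e+00]), 'tool_pos': array([0.497, 0.169, 0.394]), 'orientation': array([-1.7981e+02,  1.4600e-01, -9.9970e+01]), 'force': array([-0.163,  0.338,  0.026]), 'moment': array([0.019, 0.071, 0.014]), 'gripper_force': np.float64(0.0), 'opening': np.float64(0.088)}
[{'uv': [311.3, 231.2], 'confidence': 0.94}]
[([312.8, 230.8], 0.73, np.int64(851))]
[0.49954896 0.16757646 0.1       ]
```

View pics/wrist1.png

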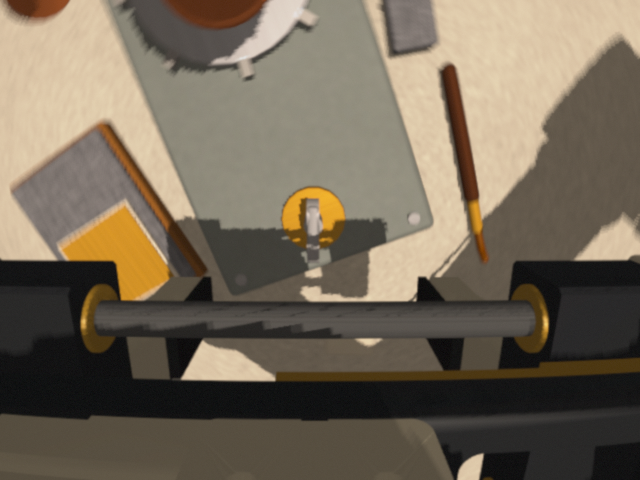

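The wrist picture shows the blade standing nearly upright from (313,200) to (317,265), so it lies along tool x. The fingers will straddle it, so I descend and grip.

```bash

python3 -m creep '[[[0.008,-0.006,0,0,1],[0,0,0.16,0,1],[0,0,0.16,0,1],[0,0,0.16,0,1],[0,0,0.1,0,1],[0,0,0.08,0,1],[0,0,0,0,1],[0,0,0,0,0.6]]]'
python3 -m creep '[[[0,0,0,0,0.5],[0,0,0,0,0.4],[0,0,0,0,0.3],[0,0,0,0,0.2],[0,0,0,0,0],[0,0,0,0,0],[0,0,0,0,0],[0,0,0,0,0]]]'
python3 - <<'E'
from h import *
o=telemetry.get_obs();print({k:np.round(o[k],3) for k in ('force','moment','orientation','joint_pos')})
E
```

```text
clock: 5.95
tool_pos: [0.4976, 0.1676, 0.2586]
orientation: [180.0, -0.1, -100.4]
force: [-0.3, 0.8, 0.1]
opening: 0.0848
gripper_force: 0.0
clock: 6.62
tool_pos: [0.4974, 0.1676, 0.2587]
orientation: [-180.0, 0.0, -100.3]
force: [0.1, -0.9, 0.5]
opening: 0.0333
gripper_force: 0.0
{'force': array([ 0.126, -0.897,  0.499]), 'moment': array([-0.026,  0.148,  0.005]), 'orientation': array([-1.79997e+02,  5.00000e-03, -1.00331e+02]), 'joint_pos': array([ 4.0053e+01,  1.4890e+01, -2.9021e+01, -1.0000e-03, -4.6084e+01,
       -5.0383e+01])}
```

Not closed yet; continue closing.

```bash

python3 -m creep '[[[0,0,0,0,0],[0,0,0,0,0],[0,0,0,0,0],[0,0,0,0,0],[0,0,0,0,0],[0,0,0,0,0],[0,0,0,0,0],[0,0,0,0,0]]]'
python3 - <<'E'
from h import *
o=telemetry.get_obs();print({k:np.round(o[k],3) for k in ('force','moment','orientation')})
E
```

```text
clock: 7.28
tool_pos: [0.4985, 0.1675, 0.2588]
orientation: [-179.9, 0.0, -100.3]
force: [6.6, -3.7, -5.2]
opening: 0.0123
gripper_force: 30.0
{'force': array([ 6.587, -3.721, -5.161]), 'moment': array([-1.254, -2.547,  0.031]), 'orientation': array([-1.79885e+02,  1.80000e-02, -1.00308e+02])}
```

```bash

python3 -m creep '[[[0,0,0,0,0],[0,0,0,0,0]]]'
python3 - <<'E'
from h import *
w=snap('wrist');a=cv2.resize(w['frame'][160:400,220:420],(600,600*240//200)[:2],interpolation=cv2.INTER_CUBIC)[:600]
cv2.imwrite('pics/grip1.png',a[:,:,::-1])
old=cv2.imread('pics/wrist1.png')
print(telemetry.get_obs()['moment'].round(3))
E
```

```text
clock: 7.45
tool_pos: [0.4984, 0.1675, 0.2588]
orientation: [-179.9, 0.0, -100.3]
force: [6.4, -3.5, -5.0]
opening: 0.0124
gripper_force: 30.0
[-1.224 -2.575 -0.045]
```

View pics/grip1.png

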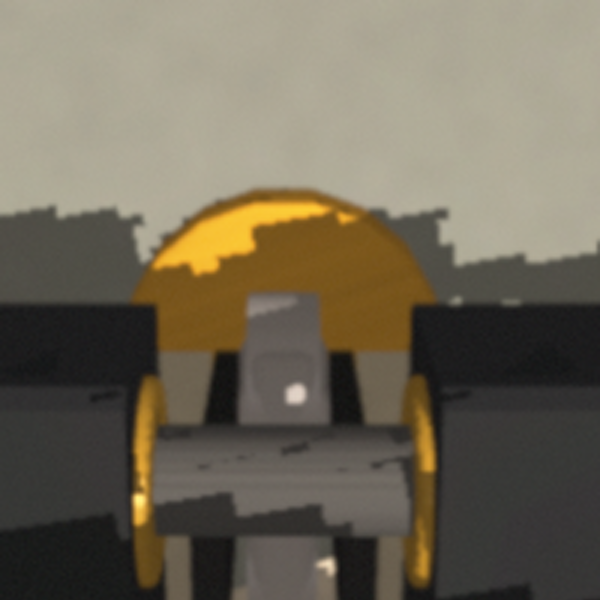

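The blade is upright between the two pads, parallel to them. First part turn, after a small centring shift.

```bash

python3 -m creep '[[[0.0,-0.008,0,0,0],[0,0,0,0.075,0],[0,0,0,0.075,0],[0,0,0,0.075,0]]]'
python3 - <<'E'
from h import *
o=telemetry.get_obs();print({k:np.round(o[k],3) for k in ('force','moment')})
E
python3 -m creep '[[[0,0,0,0.075,0],[0,0,0,0.075,0],[0,0,0,0.075,0],[0,0,0,0.075,0],[0,0,0,0.075,0],[0,0,0,0,0]]]'
python3 - <<'E'
from h import *
o=telemetry.get_obs();print({k:np.round(o[k],3) for k in ('force','moment')})
E
```

```text
clock: 7.83
tool_pos: [0.4993, 0.1673, 0.2588]
orientation: [-180.0, 0.0, -120.9]
force: [3.5, -2.6, -1.1]
opening: 0.0123
gripper_force: 30.0
{'force': array([ 3.472, -2.618, -1.116]), 'moment': array([-0.701, -1.004,  0.233])}
clock: 8.33
tool_pos: [0.4997, 0.1669, 0.2588]
orientation: [-179.9, 0.0, -154.7]
force: [5.5, -4.7, -1.3]
opening: 0.0123
gripper_force: 30.0
{'force': array([ 5.516, -4.709, -1.257]), 'moment': array([-1.672, -2.052,  0.102])}
```

```bash

python3 -m creep '[[[0,0,0,0,0.65],[0,0,0,0,0.65],[0,0,0,0,0.65],[0,0,0,0,0.65],[0,0,0,0,0.65],[0,0,0,0,0.65],[0,0,0,0,0.65],[0,0,0,0,0.65]]]'
python3 - <<'E'
from h import *
o=telemetry.get_obs();print({k:np.round(o[k],3) for k in ('force','moment')})
E
```

```text
clock: 9.0
tool_pos: [0.499, 0.1674, 0.2587]
orientation: [180.0, 0.0, -154.3]
force: [0.2, -0.1, -0.1]
opening: 0.0558
gripper_force: 0.0
{'force': array([ 0.161, -0.14 , -0.094]), 'moment': array([0.056, 0.048, 0.022])}
```

```bash

python3 -m creep '[[[0,0,0,-0.075,0.65],[0,0,0,-0.075,0.65],[0,0,0,-0.075,0.65],[0,0,0,-0.075,0.65],[0,0,0,-0.075,0.65],[0,0,0,-0.075,0.65],[0,0,0,-0.075,0.65],[0,0,0,-0.075,0.65]]]'
python3 - <<'E'
from h import *
w=snap('wrist');cv2.imwrite('pics/k2.png',w['frame'][130:370,180:460,::-1])
o=w['_obs'];print({k:np.round(o[k],3) for k in ('force','moment','orientation')})
E
```

```text
clock: 9.67
tool_pos: [0.499, 0.1673, 0.2587]
orientation: [180.0, 0.0, -100.0]
force: [-0.3, -0.3, 0.8]
opening: 0.0568
gripper_force: 0.0
{'force': array([-0.326, -0.276,  0.783]), 'moment': array([0.011, 0.086, 0.021]), 'orientation': array([ 1.79998e+02,  2.00000e-03, -9.99950e+01])}
```

View pics/k2.png

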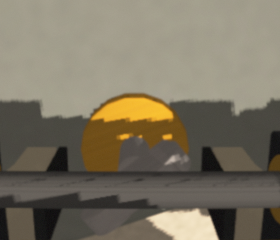

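The blade now sits about 54° on in the picture, so the next grip must match its new orientation. A half-turn symmetric grip at yaw about 26° leaves wrist range for the rest.

```bash

python3 -m creep '[[[0,0,0,-0.0776,0.65],[0,0,0,-0.0776,0.65],[0,0,0,-0.0776,0.65],[0,0,0,-0.0776,0.65],[0,0,0,-0.0776,0.65],[0,0,0,-0.0776,0.65],[0,0,0,-0.0776,0.65],[0,0,0,-0.0776,0.65]]]' >/dev/null
python3 -m creep '[[[0,0,0,-0.0776,0.65],[0,0,0,-0.0776,0.65],[0,0,0,-0.0776,0.65],[0,0,0,-0.0776,0.65],[0,0,0,-0.0776,0.65],[0,0,0,-0.0776,0.65],[0,0,0,-0.0776,0.65],[0,0,0,-0.0776,0.65]]]' 
python3 -m creep '[[[0,0,0,-0.0776,0.65],[0,0,0,-0.0776,0.65],[0.003,0.004,0,0,0.3],[0,0,0,0,0],[0,0,0,0,0],[0,0,0,0,0],[0,0,0,0,0],[0,0,0,0,0]]]' 
python3 -m creep '[[[0,0,0,0,0],[0,0,0,0,0],[0,0,0,0,0],[0,0,0,0,0],[0,0,0,0,0],[0,0,0,0,0]]]' 
python3 - <<'E'
from h import *
o=telemetry.get_obs();print({k:np.round(o[k],3) for k in ('force','moment','orientation','joint_pos')})
E
```

```text
clock: 11.05
tool_pos: [0.499, 0.1673, 0.2587]
orientation: [-180.0, 0.0, 11.6]
force: [0.2, -0.7, -0.5]
opening: 0.0573
gripper_force: 0.0
clock: 11.72
tool_pos: [0.4999, 0.1669, 0.2587]
orientation: [-180.0, -0.0, 25.3]
force: [-0.1, -0.4, 0.8]
opening: 0.0229
gripper_force: 0.0
clock: 12.22
tool_pos: [0.5, 0.1667, 0.2587]
orientation: [180.0, 0.0, 25.4]
force: [2.6, -2.6, -0.3]
opening: 0.012
gripper_force: 30.0
{'force': array([ 2.641, -2.584, -0.304]), 'moment': array([-1.168, -0.622, -0.008]), 'orientation': array([1.79987e+02, 3.00000e-03, 2.53770e+01]), 'joint_pos': array([ 3.9787e+01,  1.5074e+01, -2.8766e+01,  1.7000e-02, -4.6166e+01,
        7.5578e+01])}
```

```bash

python3 -m creep '[[[0,0,0,0.075,0],[0,0,0,0.075,0],[0,0,0,0.075,0],[0,0,0,0.075,0],[0,0,0,0.075,0],[0,0,0,0.075,0],[0,0,0,0.075,0],[0,0,0,0.075,0]]]' 
python3 -m creep '[[[0,0,0,0,0.3],[0,0,0,0,0.3],[0,0,0,0,0.3],[0,0,0,0,0.3],[0,0,0,0,0.3],[0,0,0,0,0],[0,0,0,0,0],[0,0,0,0,0]]]' 
python3 -m creep '[[[0,0,0,0,0],[0,0,0,0,0],[0,0,0,0,0],[0,0,0,0,0],[0,0,0,0,0]]]' 
python3 -m creep '[[[0,0,0,0.075,0],[0,0,0,0.075,0],[0,0,0,0.075,0],[0,0,0,0.075,0],[0,0,0,0.075,0],[0,0,0,0.075,0],[0,0,0,0.05,0],[0,0,0,0,0]]]' 
python3 - <<'E'
from h import *
o=telemetry.get_obs();print({k:np.round(o[k],3) for k in ('force','moment','orientation','joint_pos')})
E
```

```text
clock: 12.88
tool_pos: [0.4999, 0.1659, 0.2587]
orientation: [179.9, -0.0, -28.9]
force: [2.8, -9.0, 0.6]
opening: 0.0122
gripper_force: 30.0
clock: 13.55
tool_pos: [0.4994, 0.1662, 0.2585]
orientation: [179.9, 0.0, -28.6]
force: [0.3, -2.3, 3.3]
opening: 0.0123
gripper_force: 30.1
clock: 13.97
tool_pos: [0.4994, 0.1661, 0.2585]
orientation: [179.9, 0.0, -28.6]
force: [-1.6, -4.4, 3.1]
opening: 0.012
gripper_force: 30.0
clock: 14.63
tool_pos: [0.4992, 0.166, 0.2585]
orientation: [179.9, -0.1, -73.9]
force: [-3.4, -4.5, 5.4]
opening: 0.0122
gripper_force: 30.0
{'force': array([-3.379, -4.5  ,  5.36 ]), 'moment': array([-2.048,  1.309,  0.079]), 'orientation': array([ 1.79866e+02, -6.60000e-02, -7.39150e+01]), 'joint_pos': array([ 3.9779e+01,  1.5050e+01, -2.8827e+01,  1.0000e-02, -4.6272e+01,
       -2.3702e+01])}
```

Now creep to the stop, watching the moment.

```bash
cat > m.py <<'E'
from h import *
o=telemetry.get_obs();print({k:np.round(o[k],3) for k in ('force','moment','orientation')})
E
python3 -m creep '[[[0,0,0,0.035,0],[0,0,0,0.03,0],[0,0,0,0,0]]]' >/dev/null; python3 m.py
python3 -m creep '[[[0,0,0,0.022,0],[0,0,0,0,0]]]' >/dev/null; python3 m.py
python3 -m creep '[[[0,0,0,0.022,0],[0,0,0,0,0]]]' >/dev/null; python3 m.py
```

```text
{'force': array([-3.336, -6.679,  4.25 ]), 'moment': array([-1.953,  1.471,  0.173]), 'orientation': array([ 1.79867e+02, -8.30000e-02, -7.96390e+01])}
{'force': array([-2.128, -5.868,  5.784]), 'moment': array([-1.999,  1.445,  0.121]), 'orientation': array([ 1.79869e+02, -8.80000e-02, -8.15580e+01])}
{'force': array([-2.878, -5.228,  4.549]), 'moment': array([-1.941,  1.426,  0.219]), 'orientation': array([ 1.7987e+02, -9.2000e-02, -8.3539e+01])}
```

```bash

for i in 1; do python3 -m creep '[[[0,0,0,0.022,0],[0,0,0,0,0]]]' >/dev/null; python3 m.py
python3 -m creep '[[[0,0,0,0.022,0],[0,0,0,0,0]]]' >/dev/null; python3 m.py
python3 -m creep '[[[0,0,0,0.022,0],[0,0,0,0,0]]]'; python3 m.py; done
python3 - <<'E'
from h import *
w=snap('wrist');T=snap('top')
q=np.load('q.npy');c=proj(T,[[.499,.167,.11]])[0].astype(int)
a=cv2.resize(T['frame'][c[1]-30:c[1]+30,c[0]-30:c[0]+30],(400,400),interpolation=cv2.INTER_CUBIC)
b=cv2.resize(w['frame'][120:420,170:470],(400,400))
cv2.imwrite('pics/stop.png',np.hstack([a,b])[:,:,::-1])
E
```

```text
{'force': array([-3.541, -6.072,  5.437]), 'moment': array([-1.881,  1.397,  0.119]), 'orientation': array([ 1.79875e+02, -9.50000e-02, -8.55180e+01])}
{'force': array([-4.053, -5.255,  5.077]), 'moment': array([-1.92 ,  1.497,  0.223]), 'orientation': array([ 1.79878e+02, -1.00000e-01, -8.74970e+01])}
clock: 15.72
tool_pos: [0.4992, 0.166, 0.2585]
orientation: [179.9, -0.1, -89.5]
force: [-4.6, -3.8, 5.4]
opening: 0.0122
gripper_force: 30.0
{'force': array([-4.61 , -3.798,  5.353]), 'moment': array([-1.908,  1.503,  0.272]), 'orientation': array([ 1.7988e+02, -1.0500e-01, -8.9472e+01])}
```

View pics/stop.png

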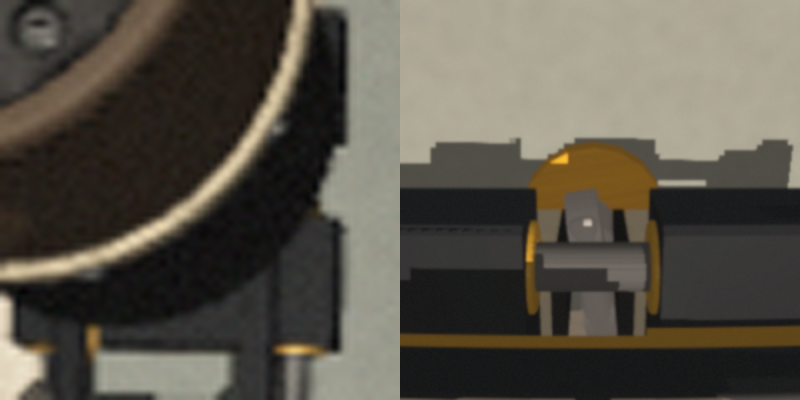

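The wrist crop shows the blade slanted to the left relative to the fingers, from (583,195) to (593,335). The gripper turned on past it, which suggests the stop. I'll open, raise and measure the blade angle.

```bash

python3 -m creep '[[[0,0,0,-0.05,1],[0,0,0,-0.05,1],[0,0,0,0,1],[0,0,0,0,1],[0,0,0,0,1],[0,0,0,0,1],[0,0,0,0,1],[0,0,0,0,1]]]' >/dev/null
python3 -m creep '[[[0,0,-0.05,0,1],[0,0,-0.16,0,1],[0,0,-0.16,0,1],[0,0,-0.16,0,1],[0,0,-0.16,0,1],[0,0,0,0,1],[0,0,0,0,1]]]'
python3 - <<'E'
from h import *
w=snap('wrist');save(w,'w3.png')
a=nets.masks_of(w,'key_grip');l=nets.landmark_of(w,'key_grip');print(l)
c=np.array(a[0]['region'],np.uint8);ys,xs=np.nonzero(c);print(xs.min(),xs.max(),ys.min(),ys.max())
u,v=map(int,l[0]['uv']);z=4
b=cv2.resize(w['frame'][v-75:v+75,u-100:u+100],(800,600),interpolation=cv2.INTER_CUBIC);cv2.imwrite('pics/w3c.png',b[:,:,::-1]);print(u-100,v-75)
# predicted blade top ends for angle at stop
for ang in (99.6,85,115):
  d=np.array([np.cos(np.radians(ang)),np.sin(np.radians(ang)),0])*.019
  P=np.array([.499,.1665,.114]); print(ang,proj(w,[P+d,P-d]).round(1).tolist())
E
```

```text
clock: 17.07
tool_pos: [0.5001, 0.1669, 0.3996]
orientation: [-179.7, 0.1, -80.4]
force: [-0.2, -0.3, -1.0]
opening: 0.0877
gripper_force: 0.0
[{'uv': [316.8, 230.1], 'confidence': 0.88}]
310 327 200 262
216 155
99.6 [[317.2, 261.6], [317.3, 208.4]]
85 [[310.5, 260.8], [324.3, 209.3]]
115 [[324.4, 260.7], [309.9, 209.4]]
```

View pics/w3c.png

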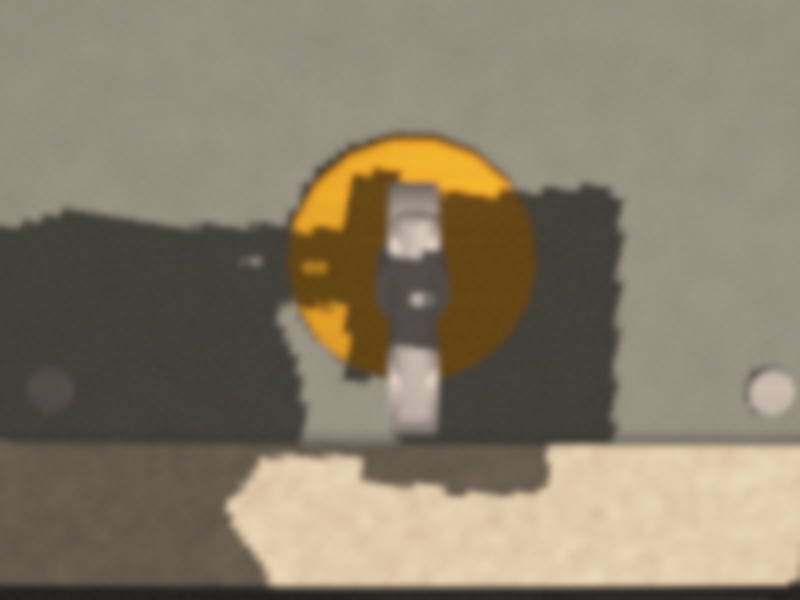

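The blade is upright in the crop, at columns 390–440, exactly square to the deck edge at row 440, so the key is fully wound. Next the slide: I'll go up and over the ball, turn and look.

```bash

python3 -m creep '[[[0,0,-0.2,0,1],[0,0,-0.2,0,1],[0.08,0,-0.03,0,1],[0.16,0,0,0,1],[0.16,0,0,0,1],[0.16,0,0,0,1],[0.16,0,0,0,1],[0.16,0,0,0,1]]]' 
python3 -m creep '[[[0.16,0,0,0,1],[0.16,0,0,0,1],[0.16,0,0,0,1],[0.16,0,0,0,1],[0.16,0,0,0,1],[0.16,0,0,0,1],[0.077,0,0,0,1],[0,0,0,0.0769,1]]]' 
python3 -m creep '[[[0,0,0,0.0769,1],[0,0,0,0.0769,1],[0,0,0,0.0769,1],[0,0,0,0.0769,1],[0,0,0,0.0769,1],[0,0,0,0.0769,1],[0,0,0,0.0769,1],[0,0,0,0.0769,1]]]' >/dev/null
python3 -m creep '[[[0,0,0,0.0769,1],[0,0,0,0.0769,1],[0,0,0,0.0769,1],[0,0,0,0.0769,1],[0,0,0.2,0,0.6],[0,0,0.2,0,0.6],[0,0,0,0,0.6],[0,0,0,0,0.6]]]' 
cat > look.py <<'E'
from h import *
import sys
w=snap('wrist');T=snap('top');S=snap('scene')
save(w,sys.argv[1])
for q in ('slide','mark'):
    rs=[]
    for n,p in (('w',w),('t',T),('s',S)):
        r=nets.landmark_of(p,q)[:1]
        for a in r: print(q,n,np.round(a['uv'],1).tolist(),round(a['confidence'],2),onz(p,a['uv'],.095 if q=='slide' else .0125).round(4)); rs.append(ray(p,a['uv']))
    if len(rs)>1: print('tri',tri(rs).round(4))
E
python3 look.py w4.png; python3 m.py
```

```text
clock: 17.88
tool_pos: [0.5293, -0.008, 0.4814]
orientation: [179.9, -0.0, -80.3]
force: [1.3, 0.6, -0.8]
opening: 0.0878
gripper_force: 0.0
clock: 18.55
tool_pos: [0.5644, -0.2141, 0.4802]
orientation: [179.8, 0.0, -87.3]
force: [-0.2, 1.0, -0.1]
opening: 0.0874
gripper_force: 0.0
clock: 19.88
tool_pos: [0.5636, -0.2112, 0.4004]
orientation: [179.9, -0.4, -170.3]
force: [0.0, -0.0, 1.0]
opening: 0.0662
gripper_force: 0.0
slide w [314.2, 229.6] 0.92 [ 0.5601 -0.211   0.095 ]
slide t [202.2, 277.6] 0.27 [0.4756 0.2799 0.095 ]
slide s [156.5, 273.5] 0.56 [ 0.5646 -0.2099  0.095 ]
tri [ 0.5423 -0.0551  0.206 ]
mark w [269.7, 209.1] 0.64 [ 0.5653 -0.2527  0.0125]
mark s [146.3, 311.2] 0.91 [ 0.5701 -0.2467  0.0125]
tri [ 0.5655 -0.2508  0.0077]
{'force': array([ 0.393, -0.033,  0.512]), 'moment': array([-0.034,  0.002,  0.035]), 'orientation': array([-1.79978e+02,  8.40000e-02, -1.70336e+02])}
```

View pics/w4.png

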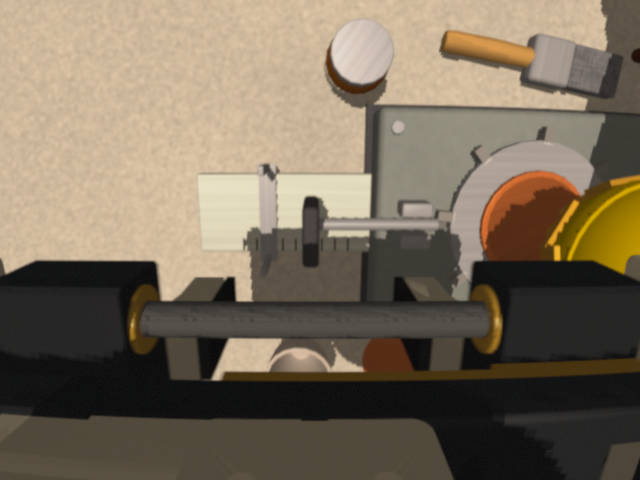

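The wrist picture shows the grip bar at (312,230), the rod running right to the turntable, and the fin tops with the base-side one at about (267,170) and the far one near (266,265). I'll get the fin columns numerically.

```bash
python3 - <<'E'
from h import *
w=snap('wrist');o=w['_obs'];print(o['tool_pos'].round(4),o['orientation'].round(2))
g=cv2.cvtColor(w['frame'],cv2.COLOR_RGB2GRAY).astype(int)
for r in (166,170,175,185,200,215,225,250,260,266): print(r,g[r,252:284].tolist(),'|',g[r,298:326].tolist())
ps=nets.masks_of(w,'mark');m=ps[0]['region'];print(ps[0]['confidence'])
for r in range(160,280,6):
    x=np.nonzero(m[r])[0]; print(r,(x.min(),x.max()) if len(x) else None,end=' ')
# projections of nominal: fin tops, for mark displacement 29..49
yaw=np.radians(9.6);ex=np.array([np.cos(yaw),np.sin(yaw),0]);ey=np.array([-np.sin(yaw),np.cos(yaw),0])
O=np.array([.4995,.1667,0])-.2*ey
print('\nstand',O,'bar',O-.185*ey)
for d in (.029,.039,.049):
    for sx in (-1,1):
        print(d,sx,[proj(w,[O+sx*.043*ex-(.185+d)*ey+[0,0,z]]).round(1).tolist() for z in (.0125,.06)])
print('bar top',proj(w,[O+a*ex-(.185+b)*ey+[0,0,.113] for a in(-.022,.022) for b in(-.006,.006)]).round(1).tolist())
E
```

```text
[ 0.5641 -0.2112  0.4036] [-1.7998e+02  8.0000e-02 -1.7034e+02]
166 [200, 200, 198, 198, 198, 199, 189, 175, 185, 189, 190, 181, 144, 90, 64, 67, 68, 67, 70, 77, 85, 116, 167, 191, 174, 116, 89, 98, 134, 180, 193, 193] | [192, 189, 187, 187, 187, 186, 186, 187, 188, 188, 189, 190, 192, 190, 193, 193, 193, 191, 193, 194, 194, 194, 195, 195, 194, 191, 190, 191]
170 [217, 216, 217, 217, 217, 216, 213, 194, 175, 167, 166, 166, 167, 170, 186, 179, 136, 98, 83, 79, 79, 77, 77, 82, 102, 153, 203, 216, 217, 216, 217, 217] | [216, 216, 216, 216, 217, 216, 215, 215, 216, 216, 215, 216, 215, 215, 216, 215, 215, 214, 215, 215, 214, 213, 214, 213, 214, 215, 214, 214]
175 [225, 224, 225, 225, 225, 225, 224, 220, 208, 201, 198, 198, 198, 200, 201, 203, 200, 196, 188, 168, 128, 134, 165, 165, 171, 174, 196, 220, 224, 225, 225, 225] | [225, 225, 225, 225, 225, 225, 225, 226, 225, 225, 225, 225, 225, 225, 225, 225, 226, 225, 225, 225, 225, 226, 225, 225, 225, 225, 225, 225]
185 [230, 229, 229, 229, 230, 230, 230, 225, 211, 199, 194, 194, 194, 195, 198, 199, 198, 196, 196, 196, 195, 196, 194, 190, 182,
[... 2226 characters left out ...]
4(448), np.int64(639)) 238 (np.int64(448), np.int64(639)) 244 (np.int64(450), np.int64(639)) 250 (np.int64(452), np.int64(639)) 256 (np.int64(455), np.int64(629)) 262 (np.int64(568), np.int64(626)) 268 (np.int64(581), np.int64(624)) 274 (np.int64(593), np.int64(624)) 
stand [ 0.53285375 -0.03049921  0.        ] bar [ 0.56370597 -0.21290847  0.        ]
0.029 -1 [[[281.0, 164.5]], [[276.2, 168.0]]]
0.029 1 [[[282.7, 253.4]], [[278.4, 268.7]]]
0.039 -1 [[[270.3, 164.5]], [[263.9, 168.0]]]
0.039 1 [[[272.5, 253.4]], [[266.9, 268.7]]]
0.049 -1 [[[259.5, 164.5]], [[251.7, 168.1]]]
0.049 1 [[[262.3, 253.4]], [[255.4, 268.7]]]
bar top [[320.1, 203.8], [302.8, 203.8], [319.9, 264.3], [303.2, 264.3]]
```

Relative to the bar, the fins' plane lies about 41 mm out: fin top face at column 261, saddle centre 269, far fin 265. I'll descend and grip the bar.

```bash

python3 -m creep '[[[0.003,-0.008,0,0,0.6],[0,0,0.16,0,0.6],[0,0,0.16,0,0.6],[0,0,0.16,0,0.6],[0,0,0.12,0,0.6],[0,0,0.08,0,0.6],[0,0,0.058,0,0.6],[0,0,0,0,0.6]]]'
python3 -m creep '[[[0,0,0,0,0],[0,0,0,0,0],[0,0,0,0,0],[0,0,0,0,0],[0,0,0,0,0],[0,0,0,0,0],[0,0,0,0,0],[0,0,0,0,0]]]'
python3 -m creep '[[[0,0,0,0,0],[0,0,0,0,0],[0,0,0,0,0]]]'; python3 m.py
```

```text
clock: 21.1
tool_pos: [0.563, -0.2128, 0.2525]
orientation: [179.9, -0.2, -170.4]
force: [-0.6, 0.2, 0.5]
opening: 0.0526
gripper_force: 0.0
clock: 21.77
tool_pos: [0.5639, -0.2133, 0.2555]
orientation: [-179.9, 0.0, -170.3]
force: [0.5, -4.2, 1.3]
opening: 0.0123
gripper_force: 30.0
clock: 22.02
tool_pos: [0.5639, -0.2133, 0.2555]
orientation: [-180.0, 0.0, -170.3]
force: [0.3, -4.8, 2.4]
opening: 0.0118
gripper_force: 30.0
{'force': array([ 0.291, -4.841,  2.374]), 'moment': array([-1.94 ,  0.027, -0.088]), 'orientation': array([-1.79956e+02,  3.10000e-02, -1.70338e+02])}
```

```bash

python3 -m creep '[[[0,-0.033,0,0,0],[0,-0.033,0,0,0],[0,-0.033,0,0,0],[0,-0.033,0,0,0],[0,-0.033,0,0,0],[0,-0.033,0,0,0],[0,0,0,0,0],[0,0,0,0,0]]]'
python3 m.py; cat > fin.py <<'E'
from h import *
w=snap('wrist');o=w['_obs'];print(o['tool_pos'].round(4))
g=cv2.cvtColor(w['frame'],cv2.COLOR_RGB2GRAY).astype(int)
yaw=np.radians(9.65);ex=np.array([np.cos(yaw),np.sin(yaw),0]);ey=np.array([-np.sin(yaw),np.cos(yaw),0])
t=o['tool_pos']*[1,1,0]
# fin predicted at bar plane (d=0)
for sx in (-1,1): print(sx,'d=0',[proj(w,[t+sx*.043*ex+e*ey+[0,0,z] for e in (-.0025,.0025)]).round(1).tolist() for z in (.0125,.06)])
print('saddle',proj(w,[t-a*ex+[0,0,.0125] for a in (.02,.03,.04)]).round(1).tolist())
for r in range(96,186,8): print(r,g[r,290:350:1].tolist())
save(w,'hold.png')
E
python3 fin.py
```

```text
clock: 22.68
tool_pos: [0.5703, -0.2511, 0.2555]
orientation: [179.9, 0.0, -170.4]
force: [-3.0, 7.1, 9.1]
opening: 0.0118
gripper_force: 30.0
{'force': array([-3.044,  7.107,  9.113]), 'moment': array([ 2.734,  0.904, -0.081]), 'orientation': array([ 1.79902e+02,  1.20000e-02, -1.70354e+02])}
[ 0.5703 -0.2511  0.2555]
-1 d=0 [[[308.3, 181.9], [317.2, 181.9]], [[307.0, 192.7], [318.2, 192.7]]]
1 d=0 [[[308.9, 321.7], [317.0, 321.7]], [[307.9, 363.3], [317.8, 363.3]]]
saddle [[312.8, 221.8], [312.8, 204.7], [312.8, 187.2]]
96 [208, 206, 205, 204, 204, 204, 205, 206, 206, 205, 206, 204, 205, 206, 206, 207, 208, 207, 206, 208, 210, 213, 217, 218, 220, 219, 217, 213, 211, 206, 204, 203, 204, 203, 205, 209, 210, 210, 210, 208, 207, 206, 205, 205, 205, 206, 204, 205, 204, 204, 205, 206, 206, 207, 207, 209, 210, 207, 208, 207]
104 [213, 215, 214, 213, 214, 212, 212, 211, 210, 209, 207, 206, 205, 206, 206, 208, 210, 211, 211, 213, 214, 213, 214, 213, 211, 211, 210, 209, 208, 207, 207, 206, 206, 207, 209, 208, 208, 209, 209, 210, 212, 213, 213, 213, 211, 209, 206, 204, 202, 201, 201, 198, 198
[... 2376 characters left out ...]
 204, 205, 205, 207, 207, 206, 207, 206, 204, 203, 201, 200, 199, 200, 203, 206, 207, 207, 208, 206]
176 [209, 212, 213, 215, 217, 216, 215, 213, 212, 210, 212, 211, 207, 188, 148, 104, 89, 88, 88, 88, 87, 87, 88, 113, 154, 187, 206, 212, 211, 209, 206, 206, 208, 207, 206, 209, 211, 213, 214, 214, 214, 213, 213, 212, 210, 209, 207, 207, 205, 204, 204, 205, 205, 208, 210, 210, 210, 209, 210, 209]
184 [213, 213, 211, 211, 211, 212, 212, 211, 209, 209, 209, 205, 191, 178, 200, 219, 218, 214, 211, 207, 201, 189, 163, 125, 94, 84, 94, 124, 156, 175, 194, 203, 200, 177, 126, 107, 138, 181, 203, 207, 207, 207, 208, 208, 207, 208, 209, 212, 214, 214, 215, 213, 212, 209, 208, 205, 205, 205, 205, 208]
```

```bash

python3 -m creep '[[[0,-0.012,0,0,0],[0,0,0,0,0],[0,0,0,0,0],[0,0,0,0,0]]]'
python3 - <<'E'
from h import *
w=snap('wrist');o=w['_obs'];print(o['tool_pos'].round(4));S=snap('scene')
g=cv2.cvtColor(w['frame'],cv2.COLOR_RGB2GRAY).astype(int)
yaw=np.radians(9.65);ex=np.array([np.cos(yaw),np.sin(yaw),0]);ey=np.array([-np.sin(yaw),np.cos(yaw),0])
t=o['tool_pos']*[1,1,0]
print([proj(w,[t-.043*ex+e*ey+[0,0,.06] for e in (-.0025,.0025)]).round(1).tolist()],'bar',proj(w,[t-.022*ex+e*ey+[0,0,.113] for e in (-.006,.006)]).round(1).tolist())
for r in (182,185,188,192,196): print(r,g[r,296:336].tolist())
a=cv2.resize(w['frame'][150:400,230:400],(408,600),interpolation=cv2.INTER_CUBIC)
b=cv2.resize(S['frame'][230:350,90:168],(390,600),interpolation=cv2.INTER_CUBIC)
cv2.imwrite('pics/final.png',np.hstack([a,b])[:,:,::-1])
E
python3 m.py
```

```text
clock: 23.07
tool_pos: [0.5706, -0.253, 0.2555]
orientation: [179.9, 0.0, -170.3]
force: [-3.2, 9.3, 7.5]
opening: 0.0117
gripper_force: 30.0
[ 0.5706 -0.253   0.2555]
[[[307.0, 192.8], [318.1, 192.8]]] bar [[294.1, 277.0], [330.5, 276.9]]
182 [213, 213, 214, 213, 212, 210, 209, 208, 207, 203, 186, 167, 189, 212, 215, 213, 210, 205, 202, 195, 176, 138, 98, 87, 110, 157, 197, 203, 204, 201, 187, 149, 117, 125, 163, 201, 210, 210, 209, 207]
185 [203, 204, 208, 211, 211, 210, 207, 207, 207, 204, 183, 163, 188, 212, 215, 211, 208, 203, 198, 191, 171, 135, 96, 84, 88, 101, 129, 156, 177, 195, 183, 143, 111, 129, 170, 195, 203, 203, 203, 204]
188 [152, 155, 179, 205, 209, 207, 208, 208, 207, 201, 183, 159, 177, 199, 202, 197, 194, 192, 193, 189, 171, 138, 98, 85, 83, 84, 89, 112, 155, 182, 174, 144, 132, 143, 149, 151, 149, 149, 148, 143]
192 [229, 228, 222, 213, 208, 206, 205, 206, 205, 199, 179, 156, 170, 190, 195, 195, 194, 191, 189, 182, 167, 136, 95, 84, 85, 83, 83, 83, 82, 91, 131, 187, 220, 227, 227, 227, 227, 227, 227, 227]
196 [226, 225, 220, 211, 207, 204, 204, 203, 204, 201, 193, 180, 172, 173, 174, 173, 170, 169, 167, 161, 146, 118, 92, 84, 84, 84, 84, 83, 91, 129, 180, 216, 224, 226, 226, 225, 226, 225, 226, 225]
{'force': array([-3.458,  8.752,  8.362]), 'moment': array([ 2.728,  0.977, -0.069]), 'orientation': array([ 1.79893e+02,  3.00000e-03, -1.70327e+02])}
```

View pics/final.png

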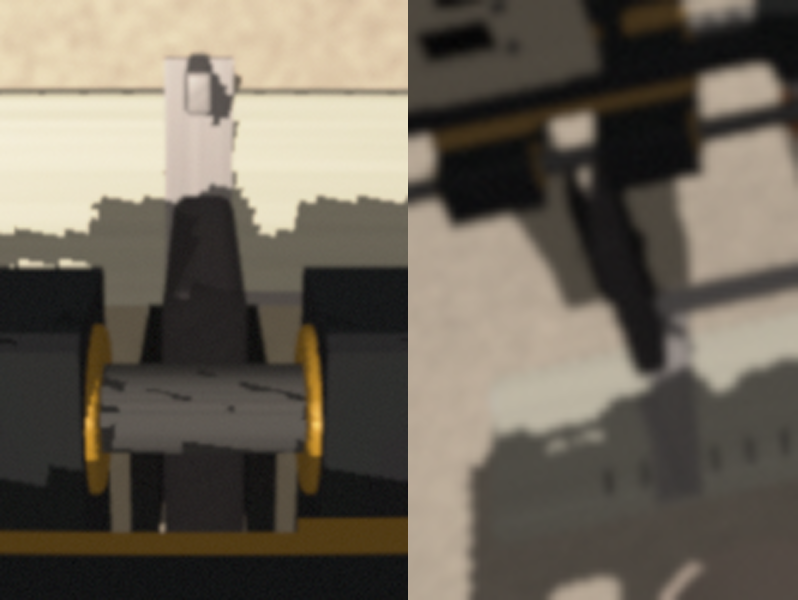

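In the final wrist crop the fin top sits at columns 186–211, centre 198.5, and the saddle centre is 199.5. The bar's end face is centred at about 204, so the bar is roughly 1 mm short. One small pull more, then a numeric check.

```bash

python3 -m creep '[[[0,-0.006,0,0,0],[0,0,0,0,0],[0,0,0,0,0],[0,0,0,0,0]]]'
python3 - <<'E'
from h import *
w=snap('wrist');t=w['_obs']['tool_pos']*[1,1,0]
g=cv2.cvtColor(w['frame'],cv2.COLOR_RGB2GRAY).astype(int)
yaw=np.radians(9.65);ex=np.array([np.cos(yaw),np.sin(yaw),0])
d=np.array([.5706,-.2530])-[.5639,-.2133]
print('travel',((w['_obs']['tool_pos'][:2]-[.5639,-.2133])@[.1668,-.986]).round(4))
for r in (188,210,225,238,246,255,262,270): print(r,g[r,286:346].tolist())
T=nets.landmark_of(snap('scene'),'slide')[:1];print(T)
E
```

```text
clock: 23.5
tool_pos: [0.5708, -0.2541, 0.2555]
orientation: [179.9, 0.0, -170.3]
force: [-3.2, 9.7, 8.5]
opening: 0.012
gripper_force: 30.0
travel 0.0414
188 [131, 137, 148, 151, 150, 150, 150, 150, 149, 150, 150, 150, 150, 156, 176, 203, 209, 207, 206, 206, 207, 203, 193, 172, 168, 186, 200, 200, 197, 193, 192, 191, 181, 156, 123, 94, 86, 84, 85, 97, 140, 178, 173, 145, 133, 142, 148, 149, 149, 150, 147, 142, 134, 131, 132, 133, 138, 147, 149, 149]
210 [232, 232, 231, 231, 232, 231, 232, 231, 232, 232, 231, 232, 231, 229, 223, 210, 202, 199, 198, 199, 198, 197, 197, 198, 200, 201, 203, 202, 201, 199, 197, 198, 198, 197, 198, 198, 199, 198, 197, 194, 194, 191, 180, 189, 221, 228, 228, 228, 228, 227, 228, 228, 228, 229, 227, 228, 228, 227, 227, 227]
225 [228, 228, 228, 228, 228, 228, 228, 227, 228, 227, 228, 228, 227, 226, 220, 206, 197, 194, 193, 193, 193, 193, 190, 192, 195, 197, 198, 198, 196, 195, 193, 193, 193, 189, 185, 187, 192, 194, 191, 189, 189, 186, 169, 150, 178, 218, 225, 225, 226, 225, 225, 225, 225, 225, 225, 226, 225, 224, 226, 225]
238 [101, 103, 102, 102, 102, 102, 
[... 634 characters left out ...]
39, 41, 39, 40, 39, 39, 38, 40, 35, 37, 37, 34, 41, 64, 88, 98, 101, 100, 102, 100, 101, 100, 101, 100, 102, 101, 99, 101, 100, 100]
262 [102, 101, 100, 101, 100, 100, 101, 101, 101, 100, 100, 99, 91, 67, 41, 30, 30, 31, 32, 36, 36, 39, 38, 38, 38, 39, 41, 40, 40, 41, 39, 41, 41, 41, 38, 41, 41, 40, 38, 37, 35, 33, 34, 41, 64, 87, 100, 100, 101, 100, 101, 100, 101, 101, 102, 100, 102, 101, 102, 100]
270 [101, 101, 99, 101, 100, 101, 100, 100, 101, 99, 99, 91, 70, 43, 31, 31, 31, 30, 31, 32, 36, 39, 42, 43, 44, 43, 38, 34, 33, 32, 32, 34, 32, 33, 33, 34, 35, 36, 34, 35, 34, 35, 31, 33, 37, 58, 83, 94, 96, 97, 97, 97, 98, 97, 97, 97, 99, 99, 98, 99]
[{'uv': [131.8, 277.3], 'confidence': 0.95}]
```

Bar centre is column 314.5, fin centre 314.2 and saddle centre 314.8, so they line up to about 0.1–0.2 mm. Handing in while holding.

```bash
python3 -c "
from plant import workorder;print(workorder.close_job())"
```

```text
the job is handed in; nothing more can be done
None
```

The key is wound to its stop and the brake slide is held about 41.4 mm out, its grip bar in line with the mark's fins to about 0.2 mm; the job was handed in with the gripper still holding it, though I didn't check on camera that the turntable was turning.

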